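# Line up the mainspring barrels for the winder

### The arm

A 6-joint arm with a two-finger parallel gripper is mounted at the origin on the work surface. World frame = base frame: x ahead of the robot, y to its left, z up, the work surface at z = 0. Lengths are in m, angles in rad, forces in N, time in s.
With the tool pointing down it reaches from about 0.35 to 0.775 m from the base axis. Payload 5.5 kg.
Tool frame: the origin (TCP) lies at the very end of the fingers, on their centre line; the grasp point (between the pads) lies 19 mm behind it (env.tcp_to_grasp is the distance from the TCP to the grasp point, in m); z points along the fingers, y is the line along which they close (so a half turn about z gives the same grasp; the last joint's range is limited). The gripper opens to 85 mm and grips with 20 to 120 N. Pads are 22 mm wide; open, the fingers measure 114 mm over their backs; the gripper's body (76 mm by 85 mm) begins 54 mm behind the grasp point. The pads swing forward as they close: fully open they stand 13 mm farther back than shut.
Start: joints at [-1.456, 0.313, 0.046, 1.304, 0, 1.431], TCP at [0.145, -0.556, 0.231] pointing down, gripper open.
Joint ranges: [-2.76, 2.76], [-0.86, 1.69], [-1.03, 1.26], [-2.2, 2.34], [-1.47, 1.5], [-3.14, 3.14]. Speed limits (rad/s): [2.57, 2.57, 3.14, 3.14, 3.14, 3.14].

### API

Orientations are given as a rotation vector (axis times angle).
In Python, from bench import env gives the robot as it stands.
- The arm moves only by the tool step_hand, called after "Request:" by a JSON object that holds its "api" and its "payload", one argument or row to a line. Schema: {"type":"object","properties":{"moves":{"type":"array","items":{"type":"object","properties":{"tx":{"type":"number"},"ty":{"type":"number"},"tz":{"type":"number"},"wx":{"type":"number"},"wy":{"type":"number"},"wz":{"type":"number"},"aperture":{"type":"number"}},"additionalProperties":false,"required":["aperture"]},"minItems":1,"maxItems":20},"only":{"type":"string"},"quiet":{"type":"boolean"},"lines":{"type":"string"}},"required":["moves"],"additionalProperties":false}. moves is a list of rows, 1 to 20 of them, each an object with the fields tx, ty, tz (the shift in a scale on which 1.0 is 0.6 m), wx, wy, wz (a rotation vector in fractions of the full range, 1 being 2 pi rad), aperture (the finger opening in m); a field left out counts as zero (the opening has to be given); each row is the pose to reach, as a shift and turn from the pose commanded when the call began, along the tool's axes at that moment; what a row does not reach only later rows make up. A row lasts 1/10 s, in which the tool goes at most 0.05 m and 0.15 rad, less where a joint would pass 70% of its speed; a pose out of reach is approached as far as the arm can. The fingers move at their own pace and stop on an object; the grip force is fixed at half the most. Time passes only in rows, so rows that do not move let the fingers close. The tool returns the time, the measured TCP pose, the force, the opening and the grip force at its end. only (a regular expression) keeps the lines of the reply that match it, lines (a string "A,B") keeps lines A to B, and quiet returns only ok. No shift or turn number may pass 1 either way. Input that does not fit is refused with a message, and nothing moves.
- env.state(): the state, without advancing time (a new reading comes with each control period).
- env.get_image(name): name is "side" or "top" or "wrist"; returns a dict with "frame" (420x560x3 uint8, red, green, blue), "depth" (420x560 float32, m along the optical axis (not along the pixel's ray), 0 where there is no reading), "intrinsics" (3x3 intrinsics, pixels), "R" (3x3) and "t" (3): a world point X has camera coordinates R X + t. Camera axes: x right, y down, z forward; pixel columns grow to the right and rows downward; lengths in m; the calibration is good to about 2 mm. A picture is of the moment at which its call begins.
- env.close_job(): hands the job in; it is judged then, once.
The state is a dict: "time_s": time; "joints": joint angles; "qd": joint speeds; "effort": joint torques, N m; "tcp_pos": TCP position; "eef_rot": TCP orientation; "force": force on the tool from outside, world axes, zero at the start; "ft_torque": the same for the moment, N m; "grip_width": finger opening in m; "grip_force": force on a finger pad.
Only numpy, scipy, OpenCV 4.12 (cv2) and the standard library are available. Lean on these libraries where they do the work, as an engineer would, in place of code of your own. Each camera call takes 0.05 s, during which the arm holds its last target. There are 200 camera calls.

### The job

Set the four empty brass mainspring barrels on the rack in order of size, ready for their springs: the largest on the felt pad nearest the mainspring winder, then the next smaller on each pad along, down to the smallest on the pad farthest from it. Stand each one open end up in the middle of its pad, flat on the felt; do not tip any over on the way, and leave the clock movement undisturbed.

Things in the scene. Friction and masses are not known exactly. Their poses are not given: they have to be found in the camera images.
- barrel_large: The largest of four loose brass clock mainspring barrels: an empty open drum, outside diameter 57 mm, 42 mm high, 3 mm wall, 5 mm floor, with a toothed rim 65 mm across on its lowest 4 mm: grip the drum above that. About 160 g. Origin at the centre of its underside; z up, out of the open end. Starts open end up on the bench (z = 0), between robot and rack.
- barrel_medium: The second largest of four loose brass clock mainspring barrels: an empty open drum, outside diameter 48 mm, 36 mm high, 3 mm wall, 5 mm floor, with a toothed rim 56 mm across on its lowest 4 mm: grip the drum above that. About 110 g. Origin at the centre of its underside; z up, out of the open end. Starts open end up on the bench (z = 0), between robot and rack.
- barrel_small: The second smallest of four loose brass clock mainspring barrels: an empty open drum, outside diameter 39 mm, 30 mm high, 3 mm wall, 5 mm floor, with a toothed rim 47 mm across on its lowest 4 mm: grip the drum above that. About 70 g. Origin at the centre of its underside; z up, out of the open end. Starts open end up on the bench (z = 0), between robot and rack.
- barrel_tiny: The smallest of four loose brass clock mainspring barrels: an empty open drum, outside diameter 30 mm, 25 mm high, 3 mm wall, 5 mm floor, with a toothed rim 38 mm across on its lowest 4 mm: grip the drum above that. About 45 g. Origin at the centre of its underside; z up, out of the open end. Starts open end up on the bench (z = 0), between robot and rack.
- place_1: The +y (robot left) end pad of four dark green felt discs, 70 mm across, in a row 80 mm apart on the pale wooden rack (fixed, 336 x 92 mm, 18 mm high). Origin at the centre of its top face, 20 mm above the bench; y along the row to place_1, x across it, away from the robot. Fingers closing across the row clear the neighbouring barrels.
- place_2: Second pad from the +y (left) end of four dark green felt discs, 70 mm across, in a row 80 mm apart on the pale wooden rack (fixed, 336 x 92 mm, 18 mm high). Origin at the centre of its top face, 20 mm above the bench; y along the row to place_1, x across it, away from the robot. Fingers closing across the row clear the neighbouring barrels.
- place_3: Third pad from the +y (left) end of four dark green felt discs, 70 mm across, in a row 80 mm apart on the pale wooden rack (fixed, 336 x 92 mm, 18 mm high). Origin at the centre of its top face, 20 mm above the bench; y along the row to place_1, x across it, away from the robot. Fingers closing across the row clear the neighbouring barrels.
- place_4: The -y (robot right) end pad of four dark green felt discs, 70 mm across, in a row 80 mm apart on the pale wooden rack (fixed, 336 x 92 mm, 18 mm high). Origin at the centre of its top face, 20 mm above the bench; y along the row to place_1, x across it, away from the robot. Fingers closing across the row clear the neighbouring barrels.
- winder: The mainspring winder, screwed to the bench beyond one end of the rack, left or right: grey bed 220 x 75 mm long in x, two grey posts, steel shaft, ratchet wheel, and a crank with a dark wood handle on the robot's side; 160 mm high. Origin at the centre of the bed's underside. Not to be operated.
- movement: A brass clock movement (two plates 100 x 125 mm, 52 mm apart, wheels between; 137 mm high, 0.9 kg) standing loose on the bench beyond the other end of the rack. Origin at the centre of its underside.
There are look-alikes about, which are no part of the job. Leave any green or pink look-alike of the barrel_small alone.

How it is judged:
By the outcome, as a careful person would: the job done as asked, in the order asked, and still so for the second after the job is handed in, with the robot touching nothing.
It also fails if it takes over 88 s, if anything falls off the work surface, if the arm or the gripper's body presses on something with over 40 N, if the wrist force passes 120 N, or if a joint passes its speed limit or range.

## Working session

There is one attempt and no reset: what is moved stays moved. The work goes in short steps, Python scripts to look and compute and a tool call to move; the robot and the scene stay as the last step left them, time stands still between calls to the robot, and variables do not carry over. Pictures are saved under pics/ and viewed, at most 14 in all, crops included, and the job is handed in when it is done.

```bash
mkdir -p pics; ls; python3 - <<'E'
from bench import env
import cv2,numpy as np
s=env.state();print(s['time_s'],s['tcp_pos'],s['eef_rot'],s['grip_width'],env.tcp_to_grasp)
for n in('top','side'):
    d=env.get_image(n);np.savez(''+n+'0.npz',**d)
    cv2.imwrite(f'pics/{n}0.png',cv2.resize(d['frame'][:,:,::-1],(800,600),interpolation=cv2.INTER_CUBIC))
    print(n,d['R'],d['t'],d['intrinsics'])
E
```

```text
pics
0.0 [ 0.14490367 -0.55591443  0.23040813] [-3.11431311e+00 -3.99026108e-01 -1.00070156e-04] 0.08548561119684038 0.0187
top [[-0.02540704 -0.99962828 -0.00988844]
 [-0.9979736   0.02593973 -0.05810182]
 [ 0.05833673  0.00839221 -0.99826169]] [0.0324133  0.50212394 1.18722515] [[418.28523983   0.         282.98089208]
 [  0.         418.28523983 206.13592646]
 [  0.           0.           1.        ]]
side [[-0.99195437 -0.1260526   0.01171641]
 [-0.09581044  0.6870171  -0.72029706]
 [ 0.08274595 -0.71562437 -0.69356677]] [0.50905116 0.08093024 1.06245882] [[452.14649575   0.         277.77630886]
 [  0.         452.14649575 209.15332421]
 [  0.           0.           1.        ]]
```

View pics/top0.png

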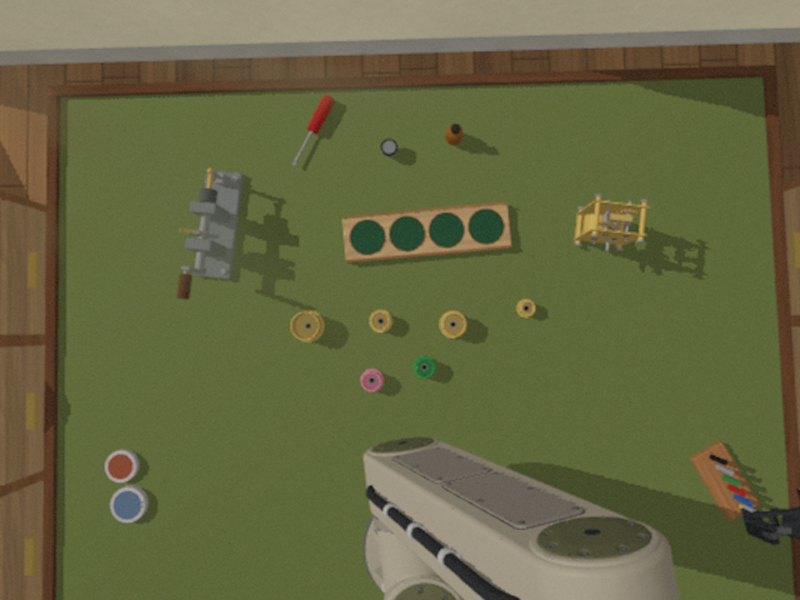

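View pics/side0.png

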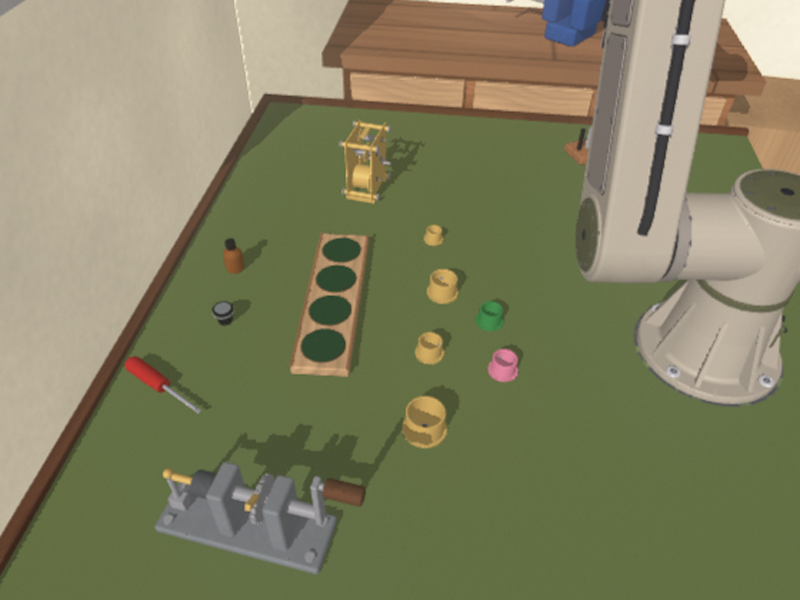

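The winder is on the left (+y), so the sizes run from large on place_1 to tiny on place_4. In the 800x600 top view, the barrels are large at (307,326), small at (380,321), medium at (453,324) and tiny at (526,308). The pads run from (368,237) to (486,226). I'll measure these with depth.

```bash
cat > h.py <<'E'
import numpy as np,cv2
from scipy.optimize import least_squares
def world(d):
    Z=d['depth'].astype(float);K=d['intrinsics'];v,u=np.mgrid[:Z.shape[0],:Z.shape[1]]
    C=np.stack([(u-K[0,2])/K[0,0]*Z,(v-K[1,2])/K[1,1]*Z,Z],-1)
    return (C-d['t'])@d['R']
def fixz(d,u,v,z):  # pixel ray at height z
    K=d['intrinsics'];r=np.array([(u-K[0,2])/K[0,0],(v-K[1,2])/K[1,1],1])@d['R'];o=-d['R'].T@d['t']
    return o+r*(z-o[2])/r[2]
B=dict(large=(.057,.042),medium=(.048,.036),small=(.039,.030),tiny=(.030,.025))
E
python3 - <<'E'
from h import *
d=dict(np.load('top0.npz'));P=world(d);s=.7
px=dict(large=(307,326),small=(380,321),medium=(453,324),tiny=(526,308))
hsv=cv2.cvtColor(d['frame'],cv2.COLOR_RGB2HSV)
print('bench z',np.median(P[290:300,100:200,2]))
for n,(u,v) in px.items():
    D,h=B[n];u*=s;v*=s
    m=np.zeros(P.shape[:2],bool);r=18;m[int(v)-r:int(v)+r,int(u)-r:int(u)+r]=1
    m&=(P[...,2]>h-.008)
    Q=P[m];q=Q[:,:2]
    c=(q.max(0)+q.min(0))/2
    (cx,cy),R=cv2.minEnclosingCircle(q.astype(np.float32))
    m2=cv2.inRange(hsv,(12,90,60),(32,255,255))>0;mm=np.zeros_like(m);mm[int(v)-r:int(v)+r,int(u)-r:int(u)+r]=1
    vv,uu=np.nonzero(m2&mm);(ex,ey),eR=cv2.minEnclosingCircle(np.stack([uu,vv],1).astype(np.float32))
    print(n,len(q),c,np.ptp(q,0),(cx,cy),2*R,'zmed',np.median(Q[:,2]),'col',fixz(d,uu.mean(),vv.mean(),h/2)[:2],fixz(d,ex,ey,h/2)[:2],2*eR)
C=[]
for u,v in [(368,237),(407,234),(446,230),(486,226)]:
    u*=s;v*=s;r=16
    sub=hsv[int(v)-r:int(v)+r,int(u)-r:int(u)+r]
    f=d['frame'][int(v)-r:int(v)+r,int(u)-r:int(u)+r].astype(int)
    m=(f[...,1]>f[...,0]+15)&(f.sum(-1)<170)
    vv,uu=np.nonzero(m);(ex,ey),R=cv2.minEnclosingCircle(np.stack([uu,vv],1).astype(np.float32))
    o=np.array([int(u)-r,int(v)-r])
    p=fixz(d,uu.mean()+o[0],vv.mean()+o[1],.02);C.append(p);print('pad',p,fixz(d,ex+o[0],ey+o[1],.02)[:2],m.sum(),2*R,P[int(v),int(u),2])
C=np.array(C);print(np.linalg.norm(np.diff(C,axis=0),axis=1),np.arctan2(*(C[0]-C[3])[[0,1]]))
E
```

```text
bench z -0.0005537249849284672
large 85 [0.44497652 0.12755024] [0.05611571 0.23627476] (0.4419671297073364, 0.12752018868923187) 0.23714521527290344 zmed 0.0411228153631145 col [0.44568288 0.21543084] [0.44555803 0.21561146] 25.04279327392578
small 49 [0.4511572  0.04916474] [0.03700746 0.07950376] (0.4456532895565033, 0.04886506497859955) 0.08326656371355057 zmed 0.029407785108655236 col [0.45215457 0.0693089 ] [0.45178797 0.06916754] 17.784469604492188
medium 60 [ 0.44038517 -0.04404108] [0.04529403 0.10690787] (0.43901175260543823, -0.04404107853770256) 0.1078573614358902 zmed 0.03579262836185653 col [ 0.44139855 -0.07506927] [ 0.44042476 -0.07535613] 21.05234146118164
tiny 39 [ 0.45751268 -0.11317345] [0.04968309 0.24517261] (0.4543539881706238, -0.11317344754934311) 0.24917830526828766 zmed 0.024701428560214504 col [ 0.47010385 -0.2229835 ] [ 0.46995403 -0.22327075] 14.649738311767578
pad [0.62151059 0.09169277 0.02      ] [0.62143498 0.09145307] 393 22.993133544921875 0.022369019264741163
pad [0.62699666 0.012846   0.02      ] [0.62600998 0.02024577] 400 28.800344467163086 0.023129160819385115
pad [ 0.63207999 -0.06733897  0.02      ] [ 0.63199996 -0.06017332] 397 27.892850875854492 0.019290355449653997
pad [ 0.63711368 -0.14762582  0.02      ] [ 0.63710503 -0.14757291] 416 23.15732765197754 0.021558632905189775
[0.0790374  0.08034594 0.08044449] -0.06510581508158719
```

```bash
cat > g.py <<'E'
import sys,numpy as np
from scipy.spatial.transform import Rotation as R
from bench import env
G=R.from_matrix(np.array([[-.0651,.9979,0],[.9979,.0651,0],[0,0,-1.]]).T)
def to(*pts):
    s=env.state();r=R.from_rotvec(s['eef_rot']);p=s['tcp_pos']
    print(round(s['time_s'],2),p.round(4),'grip',s['grip_width'].__round__(4))
    for q in pts: print(q,'->',r.inv().apply(np.array(q)-p).round(4))
    print('rot',(r.inv()*G).as_rotvec().round(3))
if __name__=='__main__':
    a=list(map(float,sys.argv[1:]));to(*[tuple(a[i:i+3]) for i in range(0,len(a),3)])
E
python3 g.py .44 -.2 .2 .4457 .2156 .16
```

```text
0.1 [ 0.1448 -0.556   0.2305] grip 0.0856
(0.44, -0.2, 0.2) -> [ 0.3753 -0.2701  0.031 ]
(0.4457, 0.2156, 0.16) -> [ 0.4856 -0.6707  0.0717]
rot [-1.000e-03 -1.000e-03 -1.381e+00]
```

The manual's scale: shifts go in shares of 0.6 m and turns go in shares of 2 pi rad. Converting my numbers, 0.375 m / 0.6 = 0.625, -0.27 m / 0.6 = -0.45, -1.381 rad / 6.2832 = -0.2198.

Request:
{"api": "step_hand", "payload": {
  "moves": [
    {"tx": 0.625, "ty": -0.45, "tz": 0.05, "wz": -0.2198, "aperture": 0.085},
    {"tx": 0.625, "ty": -0.45, "tz": 0.05, "wz": -0.2198, "aperture": 0.085},
    {"tx": 0.625, "ty": -0.45, "tz": 0.05, "wz": -0.2198, "aperture": 0.085},
    {"tx": 0.625, "ty": -0.45, "tz": 0.05, "wz": -0.2198, "aperture": 0.085},
    {"tx": 0.625, "ty": -0.45, "tz": 0.05, "wz": -0.2198, "aperture": 0.085},
    {"tx": 0.625, "ty": -0.45, "tz": 0.05, "wz": -0.2198, "aperture": 0.085},
    {"tx": 0.625, "ty": -0.45, "tz": 0.05, "wz": -0.2198, "aperture": 0.085},
    {"tx": 0.625, "ty": -0.45, "tz": 0.05, "wz": -0.2198, "aperture": 0.085},
    {"tx": 0.625, "ty": -0.45, "tz": 0.05, "wz": -0.2198, "aperture": 0.085},
    {"tx": 0.625, "ty": -0.45, "tz": 0.05, "wz": -0.2198, "aperture": 0.085},
    {"tx": 0.625, "ty": -0.45, "tz": 0.05, "wz": -0.2198, "aperture": 0.085},
    {"tx": 0.625, "ty": -0.45, "tz": 0.05, "wz": -0.2198, "aperture": 0.085}
  ]
}}

```text
time_s: 1.3
tcp_pos: [0.4393, -0.201, 0.201]
eef_rot: [-2.149, -2.291, 0.001]
force: [0.5, -0.8, -0.4]
grip_width: 0.0848
grip_force: 0.0
```

```bash
python3 g.py .4457 .2156 .16
```

```text
1.3 [ 0.4393 -0.201   0.201 ] grip 0.0848
(0.4457, 0.2156, 0.16) -> [0.4153 0.033  0.041 ]
rot [-0.001  0.    -0.001]
```

In the tool's units: 0.415 m / 0.6 = 0.6917, 0.04 m / 0.6 = 0.0667.

Request:
{"api": "step_hand", "payload": {
  "moves": [
    {"tx": 0.6917, "ty": 0.055, "tz": 0.0667, "aperture": 0.085},
    {"tx": 0.6917, "ty": 0.055, "tz": 0.0667, "aperture": 0.085},
    {"tx": 0.6917, "ty": 0.055, "tz": 0.0667, "aperture": 0.085},
    {"tx": 0.6917, "ty": 0.055, "tz": 0.0667, "aperture": 0.085},
    {"tx": 0.6917, "ty": 0.055, "tz": 0.0667, "aperture": 0.085},
    {"tx": 0.6917, "ty": 0.055, "tz": 0.0667, "aperture": 0.085},
    {"tx": 0.6917, "ty": 0.055, "tz": 0.0667, "aperture": 0.085},
    {"tx": 0.6917, "ty": 0.055, "tz": 0.0667, "aperture": 0.085},
    {"tx": 0.6917, "ty": 0.055, "tz": 0.0667, "aperture": 0.085},
    {"tx": 0.6917, "ty": 0.055, "tz": 0.0667, "aperture": 0.085},
    {"tx": 0.6917, "ty": 0.055, "tz": 0.0667, "aperture": 0.085}
  ]
}}

```text
time_s: 2.4
tcp_pos: [0.446, 0.2141, 0.1611]
eef_rot: [2.15, 2.29, -0.002]
force: [0.7, -0.2, -0.4]
grip_width: 0.0851
grip_force: 0.0
```

```bash
python3 g.py .4457 .2156 .006
python3 - <<'E'
from bench import env
import cv2,numpy as np
from h import *
d=env.get_image('wrist');np.savez('w1.npz',**d)
f=cv2.cvtColor(d['frame'],cv2.COLOR_RGB2BGR)
K=d['intrinsics'];c=d['R']@np.array([.4457,.2156,.042])+d['t'];u=K@c/c[2];print(u,c)
cv2.drawMarker(f,(int(u[0]),int(u[1])),(255,0,255),0,12)
cv2.imwrite('pics/w1.png',cv2.resize(f,(800,600)))
E
```

```text
2.4 [0.446  0.2141 0.1611] grip 0.0851
(0.4457, 0.2156, 0.006) -> [ 0.0017 -0.0002  0.1551]
rot [-0.     0.001 -0.002]
[277.63476302 202.05578165   1.        ] [-0.00032783 -0.00720975  0.27158677]
```

View pics/w1.png

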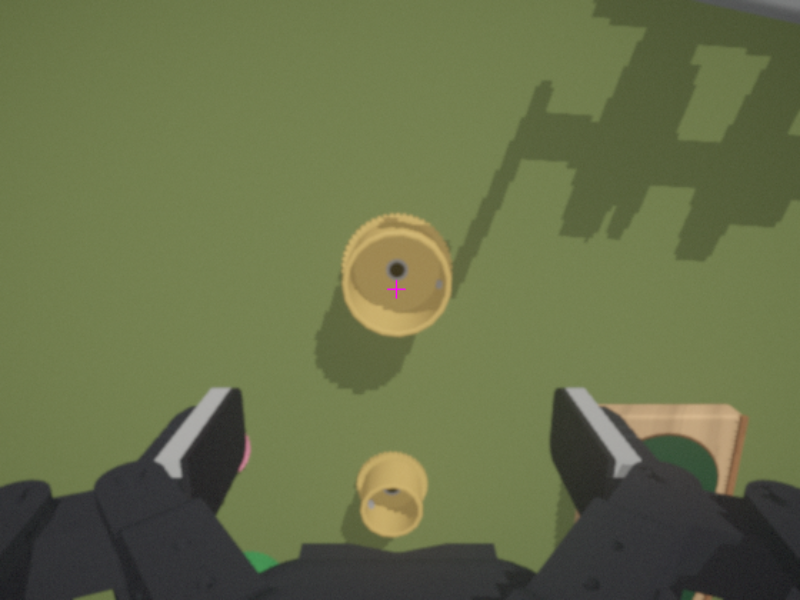

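The wrist view shows the large barrel's rim centred at about (397.5,282) in the 800x600 picture. My top-view estimate lands 7 px lower, so I'll convert that to a position.

```bash
python3 - <<'E'
from h import *
d=dict(np.load('w1.npz'));s=.7
print(d['intrinsics'][0,0])
print(fixz(d,397.5*s,282.5*s,.042),fixz(d,397*s,270*s,.005),'small',fixz(d,392*s,509*s,.03))
P=world(d);m=np.zeros(P.shape[:2],bool);m[140:245,225:330]=1;m&=P[...,2]>.037
q=P[m][:,:2];print(len(q),cv2.minEnclosingCircle(q.astype(np.float32)),(q.min(0)+q.max(0))/2,np.ptp(q,0),P[m][:,2].max())
E
```

```text
364.37559501824853
[0.4459493  0.21892712 0.042     ] [0.44579649 0.21728278 0.005     ] small [0.45187619 0.07110344 0.03      ]
1170 ((0.4445505738258362, 0.2373894453048706), 0.04704517871141434) [0.44570652 0.23737705] [0.05629946 0.09372316] 0.30483641398433187
```

In the tool's units: 0.156 m / 0.6 = 0.26, 0.15 m / 0.6 = 0.25.

Request:
{"api": "step_hand", "payload": {
  "moves": [
    {"tx": 0.0042, "tz": 0.0833, "aperture": 0.085},
    {"tx": 0.0042, "tz": 0.1667, "aperture": 0.085},
    {"tx": 0.0042, "tz": 0.2167, "aperture": 0.085},
    {"tx": 0.0042, "tz": 0.25, "aperture": 0.085},
    {"tx": 0.0042, "tz": 0.26, "aperture": 0.085},
    {"tx": 0.0042, "tz": 0.26, "aperture": 0.085},
    {"tx": 0.0042, "tz": 0.26, "aperture": 0.05},
    {"tx": 0.0042, "tz": 0.26, "aperture": 0.05},
    {"tx": 0.0042, "tz": 0.26, "aperture": 0.05},
    {"tx": 0.0042, "tz": 0.26, "aperture": 0.05},
    {"tx": 0.0042, "tz": 0.26, "aperture": 0.05},
    {"tx": 0.0042, "tz": 0.26, "aperture": 0.05},
    {"tx": 0.0042, "tz": 0.26, "aperture": 0.05}
  ]
}}

```text
time_s: 3.75
tcp_pos: [0.447, 0.2181, 0.0073]
eef_rot: [2.146, 2.291, 0.004]
force: [-0.5, -2.5, 5.9]
grip_width: 0.0564
grip_force: 63.1
```

In the tool's units: -0.1 m / 0.6 = -0.1667, -0.07 m / 0.6 = -0.1167.

Request:
{"api": "step_hand", "payload": {
  "moves": [
    {"tz": -0.05, "aperture": 0.05},
    {"tz": -0.1167, "aperture": 0.05},
    {"tz": -0.1667, "aperture": 0.05},
    {"tz": -0.1667, "aperture": 0.05}
  ]
}}

```text
time_s: 4.15
tcp_pos: [0.4491, 0.2193, 0.1106]
eef_rot: [2.144, 2.289, 0.013]
force: [0.3, 0.9, -0.7]
grip_width: 0.0558
grip_force: 64.6
```

```bash
python3 g.py .6216 .0922 .107 .6216 .0922 .028
```

```text
4.15 [0.4491 0.2193 0.1106] grip 0.0558
(0.6216, 0.0922, 0.107) -> [-0.1381  0.1638  0.0049]
(0.6216, 0.0922, 0.028) -> [-0.1382  0.163   0.0839]
rot [ 0.01  -0.002  0.   ]
```

In the tool's units: 0.163 m / 0.6 = 0.2717, 0.01 m / 0.6 = 0.0167.

Request:
{"api": "step_hand", "payload": {
  "moves": [
    {"tx": -0.05, "ty": 0.0583, "aperture": 0.05},
    {"tx": -0.1, "ty": 0.1167, "aperture": 0.05},
    {"tx": -0.15, "ty": 0.175, "aperture": 0.05},
    {"tx": -0.1917, "ty": 0.2333, "aperture": 0.05},
    {"tx": -0.2167, "ty": 0.2583, "aperture": 0.05},
    {"tx": -0.23, "ty": 0.2717, "tz": 0.0167, "aperture": 0.05},
    {"tx": -0.23, "ty": 0.2717, "tz": 0.0333, "aperture": 0.05},
    {"tx": -0.23, "ty": 0.2717, "tz": 0.0333, "aperture": 0.05},
    {"tx": -0.23, "ty": 0.2717, "tz": 0.0333, "aperture": 0.05}
  ]
}}

```text
time_s: 5.05
tcp_pos: [0.6151, 0.092, 0.0843]
eef_rot: [-2.145, -2.292, 0.003]
force: [-0.7, 0.1, -0.8]
grip_width: 0.0561
grip_force: 64.6
```

```bash
python3 g.py .6216 .0922 .027
python3 - <<'E'
from bench import env
import cv2,numpy as np
from h import *
for i in range(3): d=env.get_image('wrist');s=env.state();print(s['tcp_pos'],s['eef_rot'])
t=env.get_image('top');np.savez('w2.npz',**d);np.savez('t2.npz',**t)
f=cv2.cvtColor(d['frame'],cv2.COLOR_RGB2BGR)
def pj(d,p): c=d['R']@np.array(p)+d['t'];u=d['intrinsics']@c/c[2];return (int(u[0]),int(u[1]))
for p in [(.6216,.0922,.02),(.6268,.0123,.02),(.6320,-.0675,.02)]: cv2.drawMarker(f,pj(d,p),(255,0,255),0,12)
g=cv2.cvtColor(t['frame'],cv2.COLOR_RGB2BGR)[110:250,180:400]
cv2.imwrite('pics/w2.png',cv2.resize(f,(800,600)));cv2.imwrite('pics/t2.png',cv2.resize(g,None,fx=3.6,fy=3.6))
E
```

```text
5.05 [0.6151 0.092  0.0843] grip 0.0561
(0.6216, 0.0922, 0.027) -> [-0.0003  0.0067  0.0572]
rot [-0.003 -0.     0.001]
[0.61577029 0.09206307 0.08498791] [-2.14553824e+00 -2.29330343e+00  1.49834660e-03]
[0.61628507 0.09203455 0.08544878] [-2.14610086e+00 -2.29387204e+00  3.22801550e-04]
[0.61671234 0.09187995 0.08576494] [2.14634395e+00 2.29368481e+00 4.43616050e-04]
```

View pics/w2.png

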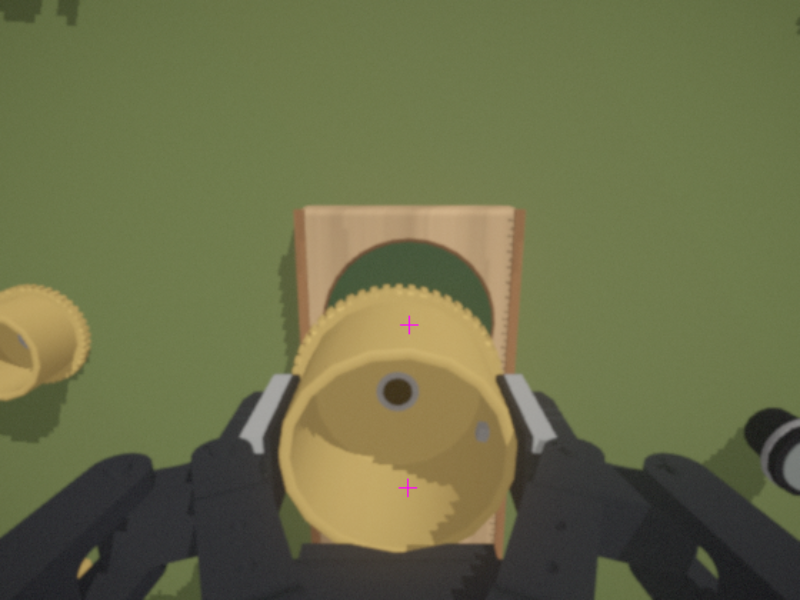

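The pad edges (323 to 497, top 238) match the marker, so the pad position is confirmed. Next I'll find where the barrel sits in the gripper: its floor hole is at (398,391) and its rim spans x 281 to 516.

```bash
python3 - <<'E'
from bench import env
from h import *
d=dict(np.load('w2.npz'));s=.7
tz=.0857-.0065
print('hole',fixz(d,398*s,391*s,tz+.005),'rim',fixz(d,398.5*s,449*s,tz+.042), 'teeth top',fixz(d,398*s,285*s,tz+.004))
print(env.state()['tcp_pos'],env.state()['time_s'])
E
python3 g.py .6216 .0922 .027
```

```text
hole [0.61653592 0.09213591 0.0842    ] rim [0.61638088 0.09506894 0.1212    ] teeth top [0.61432593 0.12514066 0.0832    ]
[0.61696709 0.0917769  0.08590782] 5.25
5.25 [0.617  0.0918 0.0859] grip 0.0559
(0.6216, 0.0922, 0.027) -> [0.0001 0.0046 0.0589]
rot [0.001 0.    0.001]
```

In the tool's units: 0.052 m / 0.6 = 0.0867, 0.02 m / 0.6 = 0.0333.

Request:
{"api": "step_hand", "payload": {
  "moves": [
    {"ty": 0.0062, "tz": 0.0333, "aperture": 0.05},
    {"ty": 0.0062, "tz": 0.0667, "aperture": 0.05},
    {"ty": 0.0062, "tz": 0.0867, "aperture": 0.05},
    {"ty": 0.0062, "tz": 0.0867, "aperture": 0.05},
    {"ty": 0.0062, "tz": 0.0867, "aperture": 0.05},
    {"ty": 0.0062, "tz": 0.0867, "aperture": 0.05},
    {"ty": 0.0062, "tz": 0.0867, "aperture": 0.05}
  ]
}}

```text
time_s: 5.95
tcp_pos: [0.6218, 0.0912, 0.0344]
eef_rot: [2.147, 2.291, 0.002]
force: [0.7, 0.4, -1.4]
grip_width: 0.0558
grip_force: 64.6
```

```bash
python3 g.py .6216 .0922 .027
```

```text
5.95 [0.6218 0.0912 0.0344] grip 0.0558
(0.6216, 0.0922, 0.027) -> [ 0.001  -0.0001  0.0074]
rot [ 0.002  0.    -0.   ]
```

In the tool's units: 0.007 m / 0.6 = 0.0117, 0.004 m / 0.6 = 0.0067.

Request:
{"api": "step_hand", "payload": {
  "moves": [
    {"tx": 0.0008, "tz": 0.0067, "aperture": 0.05},
    {"tx": 0.0008, "tz": 0.0117, "aperture": 0.05},
    {"tx": 0.0008, "tz": 0.0117, "aperture": 0.05},
    {"tx": 0.0008, "tz": 0.0117, "aperture": 0.05},
    {"tx": 0.0008, "tz": 0.0117, "aperture": 0.05}
  ]
}}

```text
time_s: 6.45
tcp_pos: [0.6213, 0.0917, 0.0273]
eef_rot: [2.147, 2.292, 0.001]
force: [-2.2, 0.0, 5.4]
grip_width: 0.0561
grip_force: 65.1
```

Contact at 5 N, so the barrel is on the felt. I'll open and rise.

In the tool's units: -0.11 m / 0.6 = -0.1833, -0.08 m / 0.6 = -0.1333.

Request:
{"api": "step_hand", "payload": {
  "moves": [
    {"aperture": 0.085},
    {"aperture": 0.085},
    {"aperture": 0.085},
    {"aperture": 0.085},
    {"aperture": 0.085},
    {"aperture": 0.085},
    {"tz": -0.0667, "aperture": 0.085},
    {"tz": -0.1333, "aperture": 0.085},
    {"tz": -0.1833, "aperture": 0.085},
    {"tz": -0.1833, "aperture": 0.085}
  ]
}}

```text
time_s: 7.45
tcp_pos: [0.6241, 0.0918, 0.1418]
eef_rot: [2.143, 2.288, 0.01]
force: [0.3, -0.5, 0.6]
grip_width: 0.085
grip_force: 0.0
```

```bash
python3 g.py .442 -.0745 .14 .442 -.0745 .006
```

```text
7.45 [0.6241 0.0918 0.1418] grip 0.085
(0.442, -0.0745, 0.14) -> [-1.541e-01 -1.926e-01  1.000e-04]
(0.442, -0.0745, 0.006) -> [-0.154  -0.1938  0.1341]
rot [ 0.009  0.    -0.   ]
```

In the tool's units: -0.19 m / 0.6 = -0.3167, -0.18 m / 0.6 = -0.3.

Request:
{"api": "step_hand", "payload": {
  "moves": [
    {"tx": -0.05, "ty": -0.0633, "aperture": 0.085},
    {"tx": -0.1, "ty": -0.125, "aperture": 0.085},
    {"tx": -0.15, "ty": -0.1883, "aperture": 0.085},
    {"tx": -0.2, "ty": -0.25, "aperture": 0.085},
    {"tx": -0.2417, "ty": -0.3, "aperture": 0.085},
    {"tx": -0.2567, "ty": -0.3167, "aperture": 0.085},
    {"tx": -0.2567, "ty": -0.3167, "aperture": 0.085},
    {"tx": -0.2567, "ty": -0.3167, "aperture": 0.085},
    {"tx": -0.2567, "ty": -0.3167, "aperture": 0.085},
    {"tx": -0.2567, "ty": -0.3167, "aperture": 0.085},
    {"tx": -0.2567, "ty": -0.3167, "aperture": 0.085}
  ]
}}

```text
time_s: 8.55
tcp_pos: [0.4418, -0.0737, 0.1361]
eef_rot: [-2.146, -2.294, 0.0]
force: [0.4, 0.1, -1.3]
grip_width: 0.0852
grip_force: 0.0
```

```bash
python3 g.py .442 -.0745 .006
python3 - <<'E'
from bench import env
import cv2,numpy as np
from h import *
d=env.get_image('wrist');t=env.get_image('top');np.savez('w3.npz',**d);np.savez('t3.npz',**t)
f=cv2.cvtColor(d['frame'],cv2.COLOR_RGB2BGR)
def pj(d,p): c=d['R']@np.array(p)+d['t'];u=d['intrinsics']@c/c[2];return (int(u[0]),int(u[1]))
for p in [(.441,-.075,.005),(.441,-.075,.036)]: cv2.drawMarker(f,pj(d,p),(255,0,255),0,8)
g=cv2.cvtColor(t['frame'],cv2.COLOR_RGB2BGR)[110:250,180:400]
a=cv2.resize(f[80:340,100:460],None,fx=1.6,fy=1.6);b=cv2.resize(t['frame'][135:185,235:360,::-1],(576,184),interpolation=cv2.INTER_CUBIC)
cv2.imwrite('pics/m3.png',np.vstack([a,b]))
print(a.shape)
E
```

```text
8.55 [ 0.4418 -0.0737  0.1361] grip 0.0852
(0.442, -0.0745, 0.006) -> [-8.000e-04  1.000e-04  1.301e-01]
rot [-0.    -0.     0.001]
(416, 576, 3)
```

View pics/m3.png

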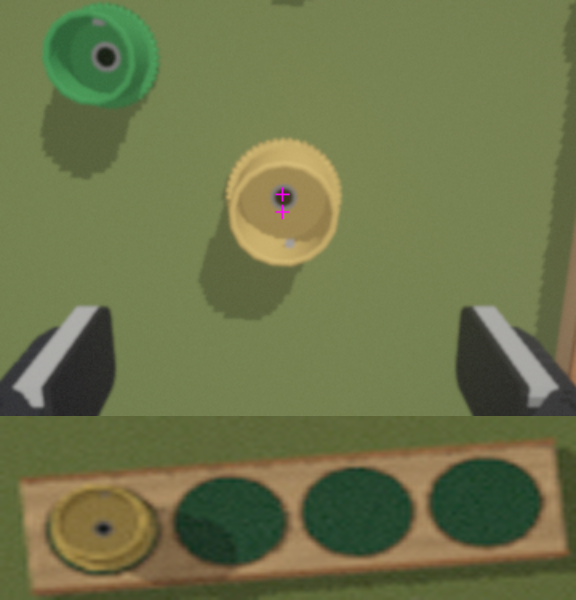

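Medium's floor hole at (284,196) sits within 2 px of the marker, so that estimate holds. The large barrel is upright on pad 1, with its hole at (103,528). Going down on medium.

In the tool's units: 0.13 m / 0.6 = 0.2167, 0.128 m / 0.6 = 0.2133.

Request:
{"api": "step_hand", "payload": {
  "moves": [
    {"tx": -0.0017, "ty": -0.0017, "tz": 0.0833, "aperture": 0.085},
    {"tx": -0.0017, "ty": -0.0017, "tz": 0.15, "aperture": 0.085},
    {"tx": -0.0017, "ty": -0.0017, "tz": 0.1917, "aperture": 0.085},
    {"tx": -0.0017, "ty": -0.0017, "tz": 0.2133, "aperture": 0.085},
    {"tx": -0.0017, "ty": -0.0017, "tz": 0.2167, "aperture": 0.085},
    {"tx": -0.0017, "ty": -0.0017, "tz": 0.2167, "aperture": 0.085},
    {"tx": -0.0017, "ty": -0.0017, "tz": 0.2167, "aperture": 0.04},
    {"tx": -0.0017, "ty": -0.0017, "tz": 0.2167, "aperture": 0.04},
    {"tx": -0.0017, "ty": -0.0017, "tz": 0.2167, "aperture": 0.04},
    {"tx": -0.0017, "ty": -0.0017, "tz": 0.2167, "aperture": 0.04},
    {"tx": -0.0017, "ty": -0.0017, "tz": 0.2167, "aperture": 0.04},
    {"tx": -0.0017, "ty": -0.0017, "tz": 0.2167, "aperture": 0.04},
    {"tx": -0.0017, "ty": -0.0017, "tz": 0.2167, "aperture": 0.04},
    {"tx": -0.0017, "ty": -0.0017, "tz": 0.2167, "aperture": 0.04}
  ]
}}

```text
time_s: 10.05
tcp_pos: [0.4411, -0.0757, 0.0077]
eef_rot: [2.147, 2.291, 0.001]
force: [-1.5, 1.2, 7.0]
grip_width: 0.0465
grip_force: 60.9
```

```bash
python3 g.py .6268 .0123 .006 
python3 - <<'E'
from h import *
d=dict(np.load('t3.npz'));print(fixz(d,235+103.5/4.608-.5,135+112/3.68-.5,.025))
w=dict(np.load('w3.npz'));print(fixz(w,100+284/1.6-.3,80+196/1.6-.3,.005))
E
```

```text
10.05 [ 0.4411 -0.0757  0.0077] grip 0.0465
(0.6268, 0.0123, 0.006) -> [0.0758 0.191  0.002 ]
rot [ 0.002  0.001 -0.   ]
[0.6224284  0.09099246 0.025     ]
[ 0.44141355 -0.0753345   0.005     ]
```

In the tool's units: 0.191 m / 0.6 = 0.3183, 0.18 m / 0.6 = 0.3.

Request:
{"api": "step_hand", "payload": {
  "moves": [
    {"tz": -0.05, "aperture": 0.04},
    {"tz": -0.1167, "aperture": 0.04},
    {"tx": 0.0167, "ty": 0.05, "tz": -0.15, "aperture": 0.04},
    {"tx": 0.0417, "ty": 0.1167, "tz": -0.15, "aperture": 0.04},
    {"tx": 0.075, "ty": 0.1833, "tz": -0.15, "aperture": 0.04},
    {"tx": 0.1, "ty": 0.25, "tz": -0.15, "aperture": 0.04},
    {"tx": 0.12, "ty": 0.3, "tz": -0.1417, "aperture": 0.04},
    {"tx": 0.1263, "ty": 0.3183, "tz": -0.1167, "aperture": 0.04},
    {"tx": 0.1263, "ty": 0.3183, "tz": -0.0833, "aperture": 0.04},
    {"tx": 0.1263, "ty": 0.3183, "tz": -0.0583, "aperture": 0.04},
    {"tx": 0.1263, "ty": 0.3183, "tz": -0.05, "aperture": 0.04},
    {"tx": 0.1263, "ty": 0.3183, "tz": -0.05, "aperture": 0.04},
    {"tx": 0.1263, "ty": 0.3183, "tz": -0.05, "aperture": 0.04},
    {"tx": 0.1263, "ty": 0.3183, "tz": -0.05, "aperture": 0.04},
    {"tx": 0.1263, "ty": 0.3183, "tz": -0.05, "aperture": 0.04}
  ]
}}

```text
time_s: 11.55
tcp_pos: [0.6267, 0.0125, 0.0374]
eef_rot: [2.147, 2.291, 0.002]
force: [0.4, -1.0, -0.9]
grip_width: 0.0469
grip_force: 62.3
```

```bash
python3 g.py .6268 .0123 .027
```

```text
11.55 [0.6267 0.0125 0.0374] grip 0.0469
(0.6268, 0.0123, 0.027) -> [-0.0002  0.0001  0.0104]
rot [ 0.002  0.    -0.   ]
```

In the tool's units: 0.0098 m / 0.6 = 0.0163, 0.0095 m / 0.6 = 0.0158.

Request:
{"api": "step_hand", "payload": {
  "moves": [
    {"tz": 0.0083, "aperture": 0.04},
    {"tz": 0.0158, "aperture": 0.04},
    {"tz": 0.0163, "aperture": 0.04},
    {"tz": 0.0163, "aperture": 0.04},
    {"tz": 0.0163, "aperture": 0.04}
  ]
}}

```text
time_s: 12.05
tcp_pos: [0.6264, 0.0126, 0.0277]
eef_rot: [2.147, 2.291, 0.001]
force: [-2.1, -0.4, 8.0]
grip_width: 0.0466
grip_force: 63.2
```

In the tool's units: -0.17 m / 0.6 = -0.2833, -0.07 m / 0.6 = -0.1167.

Request:
{"api": "step_hand", "payload": {
  "moves": [
    {"aperture": 0.085},
    {"aperture": 0.085},
    {"aperture": 0.085},
    {"aperture": 0.085},
    {"aperture": 0.085},
    {"aperture": 0.085},
    {"tz": -0.0667, "aperture": 0.085},
    {"tz": -0.1333, "aperture": 0.085},
    {"tx": 0.0167, "ty": -0.05, "tz": -0.1667, "aperture": 0.085},
    {"tx": 0.0417, "ty": -0.1167, "tz": -0.1667, "aperture": 0.085},
    {"tx": 0.075, "ty": -0.1833, "tz": -0.1667, "aperture": 0.085},
    {"tx": 0.1, "ty": -0.25, "tz": -0.1667, "aperture": 0.085},
    {"tx": 0.1142, "ty": -0.2833, "tz": -0.1667, "aperture": 0.085},
    {"tx": 0.1142, "ty": -0.2833, "tz": -0.1333, "aperture": 0.085},
    {"tx": 0.1142, "ty": -0.2833, "tz": -0.1, "aperture": 0.085},
    {"tx": 0.1142, "ty": -0.2833, "tz": -0.1, "aperture": 0.085},
    {"tx": 0.1142, "ty": -0.2833, "tz": -0.1, "aperture": 0.085},
    {"tx": 0.1142, "ty": -0.2833, "tz": -0.1, "aperture": 0.085}
  ]
}}

```text
time_s: 13.85
tcp_pos: [0.4527, 0.0699, 0.0873]
eef_rot: [2.148, 2.292, 0.001]
force: [0.3, -0.6, 0.1]
grip_width: 0.085
grip_force: 0.0
```

```bash
python3 g.py .452 .07 .006
python3 - <<'E'
from bench import env
import cv2,numpy as np
from h import *
d=env.get_image('wrist');t=env.get_image('top');np.savez('w4.npz',**d);np.savez('t4.npz',**t)
f=cv2.cvtColor(d['frame'],cv2.COLOR_RGB2BGR)
def pj(d,p): c=d['R']@np.array(p)+d['t'];u=d['intrinsics']@c/c[2];return (int(u[0]),int(u[1]))
for p in [(.452,.07,.005)]: cv2.drawMarker(f,pj(d,p),(255,0,255),0,8)
a=cv2.resize(f[80:340,100:460],None,fx=1.6,fy=1.6);b=cv2.resize(t['frame'][135:185,235:360,::-1],(576,184),interpolation=cv2.INTER_CUBIC)
cv2.imwrite('pics/m4.png',np.vstack([a,b]))
E
```

```text
13.85 [0.4527 0.0699 0.0873] grip 0.085
(0.452, 0.07, 0.006) -> [ 0.0002 -0.0008  0.0813]
rot [ 0.001  0.    -0.   ]
```

View pics/m4.png

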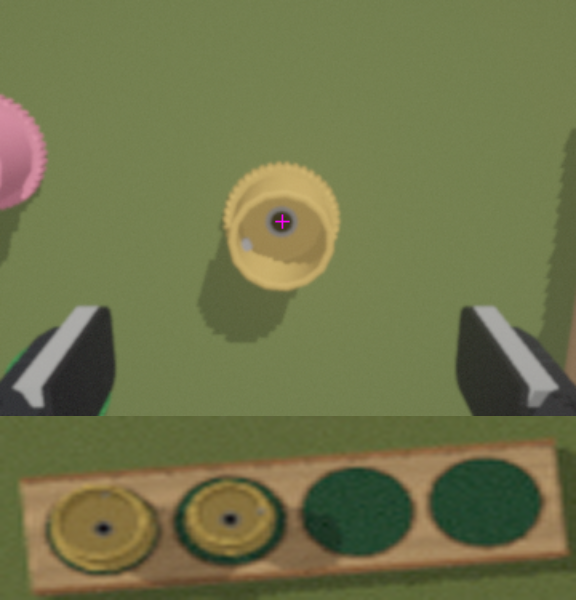

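Small's hole sits exactly on the marker, and medium is upright in the middle of pad 2. Pink is clear of the fingers.

In the tool's units: 0.081 m / 0.6 = 0.135, 0.08 m / 0.6 = 0.1333.

Request:
{"api": "step_hand", "payload": {
  "moves": [
    {"ty": -0.001, "tz": 0.0667, "aperture": 0.085},
    {"ty": -0.001, "tz": 0.1167, "aperture": 0.085},
    {"ty": -0.001, "tz": 0.1333, "aperture": 0.085},
    {"ty": -0.001, "tz": 0.135, "aperture": 0.085},
    {"ty": -0.001, "tz": 0.135, "aperture": 0.085},
    {"ty": -0.001, "tz": 0.135, "aperture": 0.03},
    {"ty": -0.001, "tz": 0.135, "aperture": 0.03},
    {"ty": -0.001, "tz": 0.135, "aperture": 0.03},
    {"ty": -0.001, "tz": 0.135, "aperture": 0.03},
    {"ty": -0.001, "tz": 0.135, "aperture": 0.03},
    {"ty": -0.001, "tz": 0.135, "aperture": 0.03},
    {"ty": -0.001, "tz": 0.135, "aperture": 0.03},
    {"ty": -0.001, "tz": 0.135, "aperture": 0.03},
    {"ty": -0.001, "tz": 0.135, "aperture": 0.03}
  ]
}}

```text
time_s: 15.35
tcp_pos: [0.4521, 0.0699, 0.0067]
eef_rot: [2.147, 2.291, 0.002]
force: [-2.1, -0.5, 8.3]
grip_width: 0.0378
grip_force: 59.3
```

```bash
python3 g.py .632 -.0675 .006
```

```text
15.35 [0.4521 0.0699 0.0067] grip 0.0378
(0.632, -0.0675, 0.006) -> [-0.1488  0.1706  0.0011]
rot [ 0.002  0.    -0.   ]
```

In the tool's units: 0.1706 m / 0.6 = 0.2843, 0.16 m / 0.6 = 0.2667.

Request:
{"api": "step_hand", "payload": {
  "moves": [
    {"tz": -0.05, "aperture": 0.03},
    {"tz": -0.1167, "aperture": 0.03},
    {"tx": -0.0417, "ty": 0.05, "tz": -0.1667, "aperture": 0.03},
    {"tx": -0.0917, "ty": 0.1083, "tz": -0.1667, "aperture": 0.03},
    {"tx": -0.1417, "ty": 0.1667, "tz": -0.1667, "aperture": 0.03},
    {"tx": -0.1917, "ty": 0.225, "tz": -0.1667, "aperture": 0.03},
    {"tx": -0.2333, "ty": 0.2667, "tz": -0.1667, "aperture": 0.03},
    {"tx": -0.2483, "ty": 0.2843, "tz": -0.1667, "aperture": 0.03},
    {"tx": -0.2483, "ty": 0.2843, "tz": -0.125, "aperture": 0.03},
    {"tx": -0.2483, "ty": 0.2843, "tz": -0.075, "aperture": 0.03},
    {"tx": -0.2483, "ty": 0.2843, "tz": -0.05, "aperture": 0.03},
    {"tx": -0.2483, "ty": 0.2843, "tz": -0.05, "aperture": 0.03},
    {"tx": -0.2483, "ty": 0.2843, "tz": -0.05, "aperture": 0.03},
    {"tx": -0.2483, "ty": 0.2843, "tz": -0.05, "aperture": 0.03},
    {"tx": -0.2483, "ty": 0.2843, "tz": -0.05, "aperture": 0.03}
  ]
}}

```text
time_s: 16.85
tcp_pos: [0.6323, -0.0678, 0.0371]
eef_rot: [2.146, 2.291, 0.002]
force: [-0.3, -0.2, -0.7]
grip_width: 0.0381
grip_force: 60.5
```

```bash
python3 g.py .632 -.0675 .027
```

```text
16.85 [ 0.6323 -0.0678  0.0371] grip 0.0381
(0.632, -0.0675, 0.027) -> [ 0.0004 -0.0003  0.0101]
rot [0.003 0.001 0.   ]
```

In the tool's units: 0.0098 m / 0.6 = 0.0163, 0.0095 m / 0.6 = 0.0158.

Request:
{"api": "step_hand", "payload": {
  "moves": [
    {"tz": 0.0083, "aperture": 0.03},
    {"tz": 0.0158, "aperture": 0.03},
    {"tz": 0.0163, "aperture": 0.03},
    {"tz": 0.0163, "aperture": 0.03},
    {"tz": 0.0163, "aperture": 0.03}
  ]
}}

```text
time_s: 17.35
tcp_pos: [0.6317, -0.0678, 0.0267]
eef_rot: [2.147, 2.291, 0.001]
force: [-1.5, 0.6, 6.8]
grip_width: 0.0376
grip_force: 61.2
```

In the tool's units: -0.1715 m / 0.6 = -0.2858, -0.17 m / 0.6 = -0.2833.

Request:
{"api": "step_hand", "payload": {
  "moves": [
    {"aperture": 0.085},
    {"aperture": 0.085},
    {"aperture": 0.085},
    {"aperture": 0.085},
    {"aperture": 0.085},
    {"aperture": 0.085},
    {"tz": -0.0667, "aperture": 0.085},
    {"tz": -0.1333, "aperture": 0.085},
    {"tx": -0.0417, "ty": -0.05, "tz": -0.1667, "aperture": 0.085},
    {"tx": -0.0917, "ty": -0.1083, "tz": -0.1667, "aperture": 0.085},
    {"tx": -0.1417, "ty": -0.1667, "tz": -0.1667, "aperture": 0.085},
    {"tx": -0.1917, "ty": -0.225, "tz": -0.1667, "aperture": 0.085},
    {"tx": -0.24, "ty": -0.2833, "tz": -0.1667, "aperture": 0.085},
    {"tx": -0.24, "ty": -0.2858, "tz": -0.1333, "aperture": 0.085},
    {"tx": -0.24, "ty": -0.2858, "tz": -0.1, "aperture": 0.085},
    {"tx": -0.24, "ty": -0.2858, "tz": -0.1, "aperture": 0.085},
    {"tx": -0.24, "ty": -0.2858, "tz": -0.1, "aperture": 0.085},
    {"tx": -0.24, "ty": -0.2858, "tz": -0.1, "aperture": 0.085}
  ]
}}

```text
time_s: 19.15
tcp_pos: [0.4703, -0.2226, 0.0867]
eef_rot: [2.146, 2.292, 0.0]
force: [0.4, 0.1, 0.6]
grip_width: 0.085
grip_force: 0.0
```

```bash
python3 g.py .470 -.223 .006
python3 - <<'E'
from bench import env
import cv2,numpy as np
from h import *
d=env.get_image('wrist');t=env.get_image('top');np.savez('w5.npz',**d);np.savez('t5.npz',**t)
f=cv2.cvtColor(d['frame'],cv2.COLOR_RGB2BGR)
def pj(d,p): c=d['R']@np.array(p)+d['t'];u=d['intrinsics']@c/c[2];return (int(u[0]),int(u[1]))
for p in [(.47,-.223,.005)]: cv2.drawMarker(f,pj(d,p),(255,0,255),0,8)
a=cv2.resize(f[80:340,100:460],None,fx=1.6,fy=1.6);b=cv2.resize(t['frame'][135:185,235:360,::-1],(576,184),interpolation=cv2.INTER_CUBIC)
cv2.imwrite('pics/m5.png',np.vstack([a,b]))
E
```

```text
19.15 [ 0.4703 -0.2226  0.0867] grip 0.085
(0.47, -0.223, 0.006) -> [-0.0003 -0.0004  0.0807]
rot [0.001 0.001 0.001]
```

View pics/m5.png

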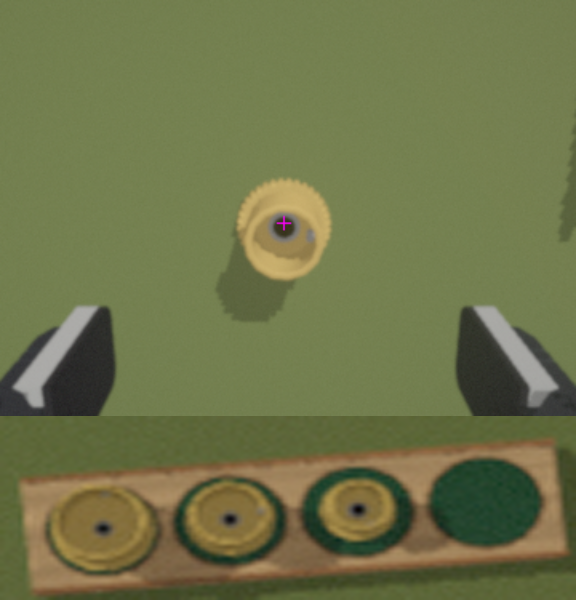

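Tiny's hole at (284,227) is within 1 mm of the marker, and small stands in the middle of pad 3.

In the tool's units: 0.0815 m / 0.6 = 0.1358, -0.001 m / 0.6 = -0.0017.

Request:
{"api": "step_hand", "payload": {
  "moves": [
    {"tx": -0.0017, "ty": -0.0007, "tz": 0.0667, "aperture": 0.085},
    {"tx": -0.0017, "ty": -0.0007, "tz": 0.1167, "aperture": 0.085},
    {"tx": -0.0017, "ty": -0.0007, "tz": 0.1333, "aperture": 0.085},
    {"tx": -0.0017, "ty": -0.0007, "tz": 0.1358, "aperture": 0.085},
    {"tx": -0.0017, "ty": -0.0007, "tz": 0.1358, "aperture": 0.085},
    {"tx": -0.0017, "ty": -0.0007, "tz": 0.1358, "aperture": 0.02},
    {"tx": -0.0017, "ty": -0.0007, "tz": 0.1358, "aperture": 0.02},
    {"tx": -0.0017, "ty": -0.0007, "tz": 0.1358, "aperture": 0.02},
    {"tx": -0.0017, "ty": -0.0007, "tz": 0.1358, "aperture": 0.02},
    {"tx": -0.0017, "ty": -0.0007, "tz": 0.1358, "aperture": 0.02},
    {"tx": -0.0017, "ty": -0.0007, "tz": 0.1358, "aperture": 0.02},
    {"tx": -0.0017, "ty": -0.0007, "tz": 0.1358, "aperture": 0.02},
    {"tx": -0.0017, "ty": -0.0007, "tz": 0.1358, "aperture": 0.02},
    {"tx": -0.0017, "ty": -0.0007, "tz": 0.1358, "aperture": 0.02},
    {"tx": -0.0017, "ty": -0.0007, "tz": 0.1358, "aperture": 0.02},
    {"tx": -0.0017, "ty": -0.0007, "tz": 0.1358, "aperture": 0.02}
  ]
}}

```text
time_s: 20.85
tcp_pos: [0.4696, -0.2239, 0.0051]
eef_rot: [2.147, 2.291, 0.0]
force: [-0.6, 0.7, 5.1]
grip_width: 0.0275
grip_force: 59.0
```

```bash
python3 g.py .6372 -.1474 .006
```

```text
20.85 [ 0.4696 -0.2239  0.0051] grip 0.0275
(0.6372, -0.1474, 0.006) -> [ 0.0654  0.1722 -0.0008]
rot [ 0.001  0.001 -0.   ]
```

In the tool's units: 0.1722 m / 0.6 = 0.287, 0.16 m / 0.6 = 0.2667.

Request:
{"api": "step_hand", "payload": {
  "moves": [
    {"tz": -0.05, "aperture": 0.02},
    {"tz": -0.1167, "aperture": 0.02},
    {"tx": 0.0167, "ty": 0.05, "tz": -0.1667, "aperture": 0.02},
    {"tx": 0.0417, "ty": 0.1083, "tz": -0.1667, "aperture": 0.02},
    {"tx": 0.0667, "ty": 0.1667, "tz": -0.1667, "aperture": 0.02},
    {"tx": 0.0917, "ty": 0.225, "tz": -0.1667, "aperture": 0.02},
    {"tx": 0.1033, "ty": 0.2667, "tz": -0.1667, "aperture": 0.02},
    {"tx": 0.109, "ty": 0.287, "tz": -0.1667, "aperture": 0.02},
    {"tx": 0.109, "ty": 0.287, "tz": -0.125, "aperture": 0.02},
    {"tx": 0.109, "ty": 0.287, "tz": -0.075, "aperture": 0.02},
    {"tx": 0.109, "ty": 0.287, "tz": -0.05, "aperture": 0.02},
    {"tx": 0.109, "ty": 0.287, "tz": -0.05, "aperture": 0.02},
    {"tx": 0.109, "ty": 0.287, "tz": -0.05, "aperture": 0.02},
    {"tx": 0.109, "ty": 0.287, "tz": -0.05, "aperture": 0.02},
    {"tx": 0.109, "ty": 0.287, "tz": -0.05, "aperture": 0.02}
  ]
}}

```text
time_s: 22.35
tcp_pos: [0.6378, -0.1475, 0.0358]
eef_rot: [2.146, 2.291, 0.002]
force: [0.3, 0.1, 0.2]
grip_width: 0.0273
grip_force: 59.4
```

```bash
python3 g.py .6372 -.1474 .0255
```

```text
22.35 [ 0.6378 -0.1475  0.0358] grip 0.0273
(0.6372, -0.1474, 0.0255) -> [ 0.0002 -0.0006  0.0103]
rot [ 0.002  0.001 -0.   ]
```

In the tool's units: 0.0098 m / 0.6 = 0.0163, 0.0095 m / 0.6 = 0.0158.

Request:
{"api": "step_hand", "payload": {
  "moves": [
    {"ty": -0.0008, "tz": 0.0083, "aperture": 0.02},
    {"ty": -0.0008, "tz": 0.0158, "aperture": 0.02},
    {"ty": -0.0008, "tz": 0.0163, "aperture": 0.02},
    {"ty": -0.0008, "tz": 0.0163, "aperture": 0.02},
    {"ty": -0.0008, "tz": 0.0163, "aperture": 0.02}
  ]
}}

```text
time_s: 22.85
tcp_pos: [0.6366, -0.1473, 0.0252]
eef_rot: [2.147, 2.292, 0.001]
force: [-1.1, -0.7, 5.8]
grip_width: 0.0278
grip_force: 60.1
```

In the tool's units: -0.2 m / 0.6 = -0.3333, -0.18 m / 0.6 = -0.3.

Request:
{"api": "step_hand", "payload": {
  "moves": [
    {"aperture": 0.085},
    {"aperture": 0.085},
    {"aperture": 0.085},
    {"aperture": 0.085},
    {"aperture": 0.085},
    {"aperture": 0.085},
    {"tz": -0.0667, "aperture": 0.085},
    {"tz": -0.1333, "aperture": 0.085},
    {"tz": -0.2, "aperture": 0.085},
    {"tx": 0.0833, "tz": -0.25, "aperture": 0.085},
    {"tx": 0.1667, "tz": -0.3, "aperture": 0.085},
    {"tx": 0.2167, "tz": -0.3333, "aperture": 0.085},
    {"tx": 0.2167, "tz": -0.3333, "aperture": 0.085},
    {"tx": 0.2167, "tz": -0.3333, "aperture": 0.085},
    {"tx": 0.2167, "tz": -0.3333, "aperture": 0.085},
    {"tx": 0.2167, "tz": -0.3333, "aperture": 0.085}
  ]
}}

```text
time_s: 24.45
tcp_pos: [0.6272, -0.0186, 0.2228]
eef_rot: [-2.149, -2.289, 0.003]
force: [-0.0, -0.2, -0.3]
grip_width: 0.0846
grip_force: 0.0
```

```bash
python3 - <<'E'
from bench import env
import cv2,numpy as np
from h import *
d=env.get_image('wrist');t=env.get_image('top');np.savez('w6.npz',**d);np.savez('t6.npz',**t)
cv2.imwrite('pics/w6.png',cv2.resize(d['frame'][:,:,::-1],(800,600),interpolation=cv2.INTER_CUBIC))
cv2.imwrite('pics/t6.png',cv2.resize(t['frame'][130:190,110:460,::-1],(800,137*1),interpolation=cv2.INTER_CUBIC))
E
```

```text
(no output)
```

View pics/w6.png

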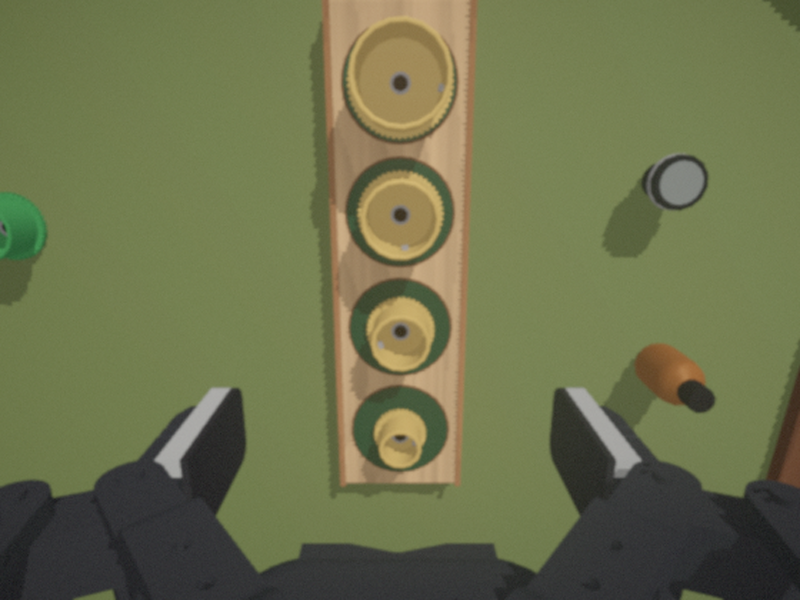

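All four are upright in order of size, with holes at (400,83), (400,214.5), (400,331) and (400,438). I'll check centring against the pad edges.

```bash
python3 - <<'E'
from h import *
d=dict(np.load('w6.npz'));s=.7
for h,l,r,t,b in [((400,83),343,457,None,143),((400,214.5),346,454,157,266),((400,331),349,451,278,375),((400.5,438),353,448,386,471)]:
    H=fixz(d,h[0]*s,h[1]*s,.025)[:2];m=h[1]
    x=(fixz(d,l*s,m*s,.02)+fixz(d,r*s,m*s,.02))[0]/2
    B=fixz(d,400*s,b*s,.02)[1]
    y=B+.035 if t is None else (B+fixz(d,400*s,t*s,.02)[1])/2
    print('hole',H.round(4),'pad',round(x,4),round(y,4),'diff mm',(1e3*(H-[x,y])).round(1))
E
```

```text
hole [0.6217 0.0918] pad 0.6216 0.092 diff mm [ 0.  -0.2]
hole [0.6268 0.0125] pad 0.6268 0.0128 diff mm [-0.1 -0.4]
hole [ 0.632  -0.0676] pad 0.6321 -0.067 diff mm [-0.1 -0.6]
hole [ 0.6378 -0.151 ] pad 0.638 -0.1469 diff mm [-0.2 -4.1]
```

View pics/t6.png

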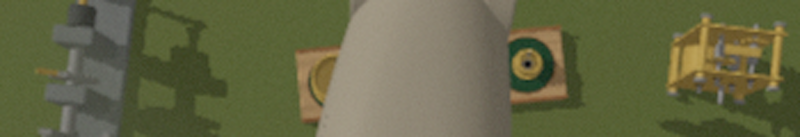

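```bash
python3 - <<'E'
from h import *
d=dict(np.load('w6.npz'));t=dict(np.load('t6.npz'))
a=cv2.resize(d['frame'][260:340,235:325,::-1],(675,600),interpolation=cv2.INTER_CUBIC)
cv2.imwrite('pics/z6.png',a)
b=cv2.resize(t['frame'][140:176,322:364,::-1],(700,600),interpolation=cv2.INTER_CUBIC);cv2.imwrite('pics/zt6.png',b)
def pj(d,p): c=d['R']@np.array(p)+d['t'];u=d['intrinsics']@c/c[2];return u[:2]
u=pj(d,(.6372,-.1474,.025));print((u-[235,260]+.5)*7.5); 
print((pj(t,(.6372,-.1474,.025))-[322,140]+.5)*16.667)
E
```

```text
[341.44331854 330.28420613]
[308.26503485 301.51703617]
```

View pics/z6.png

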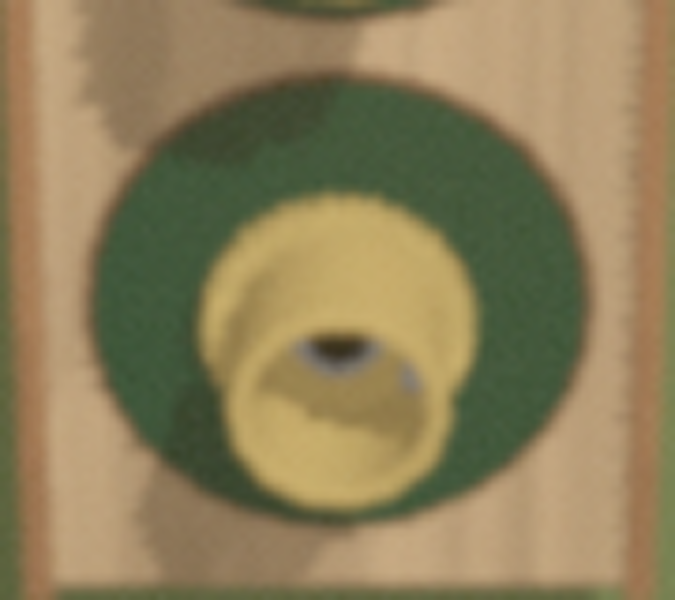

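View pics/zt6.png

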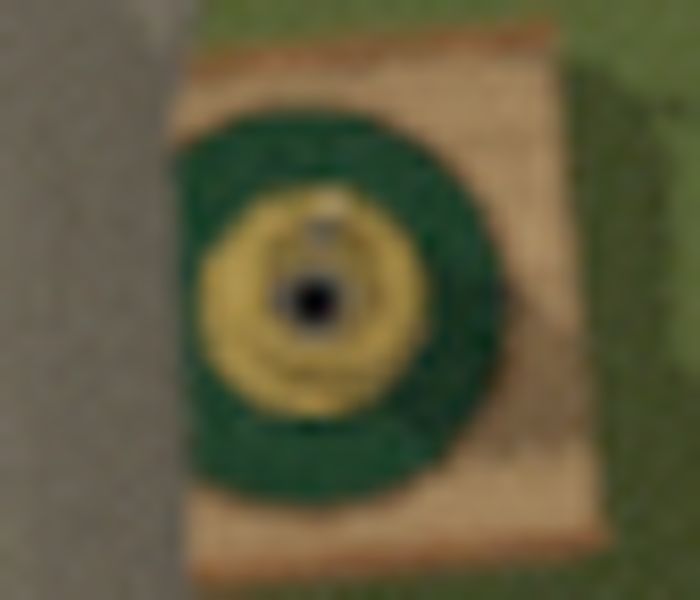

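The wrist crop shows the far rim hiding half of tiny's hole, so the 4 mm offset was false. In the top crop the hole at (312,300) is within 1 mm of the pad centre at (308,301). The movement and the look-alikes have not been disturbed.

```bash
python3 -c "
from bench import env
print(env.close_job())"
```

```text
the job is handed in; nothing more can be done
None
```

The four barrels stand open end up on their pads, largest beside the winder down to smallest at the far end, each centred within about 1 mm, and I handed the job in at about 25 s.

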